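# Pack the medal dies and secure the case

### The arm

A 6-joint arm with a two-finger parallel gripper is mounted at the origin on the work surface. World frame = base frame: x ahead of the robot, y to its left, z up, the work surface at z = 0. Lengths are in m, angles in degrees, forces in N, time in s.
With the tool pointing down it reaches from about 0.4 to 0.825 m from the base axis. Payload 7 kg.
Tool frame: the origin (TCP) lies at the very end of the fingers, on their centre line; the grasp point (between the pads) lies hold_point_z behind it (hold_point_z is the distance from the TCP to the grasp point, in m); z points along the fingers, y is the line along which they close (so a half turn about z gives the same grasp; the last joint's range is limited). The gripper opens to 88 mm and grips with 3 to 60 N. Pads are 19 mm wide; open, the fingers measure 130 mm over their backs; the gripper's body (78 mm by 193 mm) begins 47 mm behind the grasp point.
Start: joints at [-59.066, 20.546, 0.682, 0, -70.136, -16.507], TCP at [0.168, -0.654, 0.227] pointing down, gripper open.
Joint ranges: [-176.03, 176.03], [-82.01, 121.73], [-58.28, 71.71], [-173.87, 95.51], [-174.79, -0.11], [-173.66, 173.66]. Speed limits (degrees/s): [136.94, 136.94, 172.46, 180, 180, 180].

### API

Orientations are given as [roll, pitch, yaw] about the fixed x, y, z axes, in that order (R = Rz(yaw) Ry(pitch) Rx(roll)).
In Python, from plant import get_obs, snapshot, close_job, hold_point_z gives the robot as it stands.
- The arm moves only by the tool play_rows, never from a script. Its argument "commands" is a list that holds one entry, the list of rows, each a list of 7 numbers: the shift along the tool's x, y, z in cm, then the turn, a rotation vector about the tool's x, y, z in degrees, then the opening, from 0 (shut) to 1 (fully open). In form: [[[x, y, z, ax, ay, az, fingers], ...]]. A call has 1 to 20 rows; each row is the pose to reach, as a shift and turn from the pose commanded when the call began, along the tool's axes at that moment; what a row does not reach only later rows make up. A row lasts 1/12 s, in which the tool goes at most 41.7 mm and 7.16 degrees, less where a joint would pass 70% of its speed; a pose out of reach is approached as far as the arm can. A call with a gripper value outside its range is refused whole. The fingers move at their own pace and stop on an object; the grip force is fixed at half the most. Time passes only in rows, so rows that repeat a pose let the fingers close. It gives the time, the measured TCP pose, the force, the opening and the grip force at its end, in the units of the state.
- get_obs(): the state, without advancing time (a new reading comes with each control period).
- snapshot(name): name is "side" or "top"; returns a dict with "frame" (480x640x3 uint8, red, green, blue), "camera_matrix" (3x3 intrinsics, pixels), "origin" and "attitude" of the camera in the world. Camera axes: x right, y down, z forward; pixel columns grow to the right and rows downward; lengths in m; the calibration is good to about 2 mm. A picture is of the moment at which its call begins. There is no depth.
- close_job(): hands the job in; it is judged then, once.
The state is a dict: "clock": time; "joint_pos": joint angles; "qvel": joint speeds; "tau": joint torques, N m; "tool_pos": TCP position; "orientation": TCP orientation; "force": force on the tool from outside, world axes, zero at the start; "moment": the same for the moment, N m; "opening": finger opening in m; "gripper_force": force on a finger pad.
Only numpy, scipy, OpenCV 4.12 (cv2) and the standard library are available. Lean on these libraries where they do the work, as an engineer would, in place of code of your own. Each camera call takes 0.05 s, during which the arm holds its last target. There are 200 camera calls.

### The job

Swing the two brass turnbuttons on the front of the open wooden case clear of its mouth, then pack the finished medal dies that stand loose on the bench into it: each upright with its engraved face up, one to a cell, let down onto the cell floor and not dropped in. When they are all in, shut the lid fully and turn both turnbuttons square across it. Leave the die that is already packed in the case, and do not disturb the other tools and things on the bench.

Things in the scene. Friction and masses are not known exactly. Their poses are not given: they have to be found in the camera images.
- case: dark wooden case, fixed, 178 (x) x 252 (y) x 60 mm high. Origin: centre of underside; x from front rail to hinge side, y left. Front rail 30 mm wide, other walls 8 mm, all 60 mm high. Floor 8 mm up; blue insert of 6 cells, 54 (x) x 60 (y) mm, centres x -32 (front row), +28; y +70, 0, -70 mm. Dividers (6 to 10 thick) and borders (18 at the sides, 26 at the back) end 28 mm above the bench
- die_1: medal die, loose on the bench at the start, upright: round dark steel body 42 mm across, 36 mm tall, thin red band near the foot; then a bright neck 36 mm across, 4 mm tall, with the engraved face on top. 40 mm tall in all, about 0.4 kg. Origin: centre of its underside; z up through the engraved face. Three to five are on the bench; an absent one is None from the start
- die_2: another medal die, the same as die_1 (None from the start if absent)
- die_3: another medal die, the same as die_1 (None from the start if absent)
- die_4: another medal die, the same as die_1 (None from the start if absent)
- die_5: another medal die, the same as die_1 (None from the start if absent)
- packed_1: a die of the same kind as die_1, already packed and standing in a cell of the case at the start (just one of the three packed_ dies is present, the others are None)
- packed_2: a die of the same kind as die_1, already packed and standing in a cell of the case at the start (just one of the three packed_ dies is present, the others are None)
- packed_3: a die of the same kind as die_1, already packed and standing in a cell of the case at the start (just one of the three packed_ dies is present, the others are None)
- lid (a joint): lid angle, rad: 0 = fully shut, flush with the front rail; starts open at 1.85 to 2.0, leaning back away from the robot. Wooden board 139 mm deep, 234 wide, 8 thick, fitting between the walls; shut, its underside is 52 mm above the bench (a packed die ends at 48). Stiff hinge: stays at any angle, takes 0.1 to 0.4 N m to turn, so it must be pushed all the way down, e.g. from behind its outer face
- lid_hinge (a point): on the lid's hinge line (parallel to the case's y), middle of the width, 60 mm above the bench, 81 mm to +x of the case's centre; turns with the lid: its x points along the board from free edge to hinge, its z out of the outer face (which lies in this plane)
- turn_left (a joint): left brass turnbutton on the front rail, rad: 0 = clear of the lid, arm pointing outward along the rail (+y of the case); 1.57 = square across the lid's front edge, arm towards the hinge; stop at 1.6. Grows clockwise seen from above. Starts at 0 to 1.2; friction 0.05 N m. Arm 42 mm from the pivot, 14 wide, 6 thick, 1 mm above the shut lid: above 0.25 it stands in the way of dies and lid
- turn_left_pivot (a point): pivot (vertical axis) of the left turnbutton on top of the front rail, 60 mm above the bench; in the case's frame x -77, y +60 mm, 18 mm in front of the lid's edge
- turn_left_grip (a point): top middle of the upright thumb rib on the left turnbutton's arm, 25 mm from the pivot, 82 mm above the bench; moves with it. The rib is 10 mm wide, 30 mm long along the arm and rises 15 mm above the arm
- turn_right (a joint): right brass turnbutton on the front rail, rad: 0 = clear of the lid, arm pointing outward along the rail (-y of the case); 1.57 = square across the lid's front edge, arm towards the hinge; stop at 1.6. Grows anticlockwise seen from above. Starts at 0.5 to 1.2; friction 0.05 N m. Arm 42 mm from the pivot, 14 wide, 6 thick, 1 mm above the shut lid: above 0.25 it stands in the way of dies and lid
- turn_right_pivot (a point): pivot (vertical axis) of the right turnbutton on top of the front rail, 60 mm above the bench; in the case's frame x -77, y -60 mm, 18 mm in front of the lid's edge
- turn_right_grip (a point): top middle of the upright thumb rib on the right turnbutton's arm, 25 mm from the pivot, 82 mm above the bench; moves with it. The rib is 10 mm wide, 30 mm long along the arm and rises 15 mm above the arm
- loupe: watchmaker's eye loupe, black, 38 mm across its foot, 30 mm tall, standing on the bench; not part of the job, to be left where it is. Origin: on the bench under it
- wax_tin: round polishing-wax tin, aluminium with a green lid, 46 mm across, 22 mm tall; not part of the job, to be left where it is. Origin: on the bench under it
- brass_gauge: turned brass plug gauge, standing: 30 mm thick foot 24 mm tall, 19 mm thick top, 40 mm tall in all; not part of the job, to be left where it is. Origin: on the bench under it
- bangle: steel bangle lying flat, 68 mm outside, 61 mm inside, 14 mm high; not part of the job, to be left where it is. Origin: on the bench under it
- mallet: small wooden mallet lying down, head 80 mm long (along its y axis) and 34 mm thick at the origin, handle running 170 mm to its -x; not part of the job, to be left where it is. Origin: on the bench under the middle of the head
- graver_1: engraver's burin lying down: mushroom-shaped wooden handle 56 mm long from the origin to its -x (up to 29 mm thick), thin square steel blade 55 mm long to its +x; not part of the job, to be left where it is. Origin: on the bench under it
- graver_2: a second burin, the same as graver_1; not part of the job, to be left where it is. Origin: on the bench under it

How it is judged (in metres and radians):
On the way, in this order (a step that is already met when the one before it is completed fails the run):
1. both turnbuttons are swung clear of the case's mouth (value of joint each of turn_left, turn_right below 0.4 rad), for 0.2 s.
2. every loose die stands upright in a cell of the case while the lid is still open (angle between each of die_1, die_2, die_3, die_4, die_5's own z axis and vertical below 0.1 rad and z of die_1 in the frame of case between 0.003 and 0.014 m and x of die_1 in the frame of case between -0.059 and 0.055 m and y of die_1 in the frame of case between -0.1 and 0.1 m and z of die_2 in the frame of case between 0.003 and 0.014 m and x of die_2 in the frame of case between -0.059 and 0.055 m and y of die_2 in the frame of case between -0.1 and 0.1 m and z of die_3 in the frame of case between 0.003 and 0.014 m and x of die_3 in the frame of case between -0.059 and 0.055 m and y of die_3 in the frame of case between -0.1 and 0.1 m and z of die_4 in the frame of case between 0.003 and 0.014 m and x of die_4 in the frame of case between -0.059 and 0.055 m and y of die_4 in the frame of case between -0.1 and 0.1 m and z of die_5 in the frame of case between 0.003 and 0.014 m and x of die_5 in the frame of case between -0.059 and 0.055 m and y of die_5 in the frame of case between -0.1 and 0.1 m and value of joint lid above 1 rad), for 0.2 s.
3. then the lid is fully shut, with the turnbuttons still clear of it (all of step 1 and value of joint lid below 0.03 rad), for 0.2 s.
4. then both turnbuttons are turned square across the lid (value of joint each of turn_left, turn_right above 1.35 rad and value of joint lid below 0.03 rad), for 0.2 s.
At the end, for the whole second after the job is handed in: Every die stands upright (within 6 degrees) on the floor of a cell of the case (each cell has room for one), the packed die too; the lid is shut (within 0.03 rad); both turnbuttons are across it (1.35 rad or more; square is 1.57) (all of step 4 and angle between each of die_1, die_2, die_3, die_4, die_5, packed_1, packed_2, packed_3's own z axis and vertical below 0.1 rad and z of die_1 in the frame of case between 0.003 and 0.014 m and x of die_1 in the frame of case between -0.059 and 0.055 m and y of die_1 in the frame of case between -0.1 and 0.1 m and z of die_2 in the frame of case between 0.003 and 0.014 m and x of die_2 in the frame of case between -0.059 and 0.055 m and y of die_2 in the frame of case between -0.1 and 0.1 m and z of die_3 in the frame of case between 0.003 and 0.014 m and x of die_3 in the frame of case between -0.059 and 0.055 m and y of die_3 in the frame of case between -0.1 and 0.1 m and z of die_4 in the frame of case between 0.003 and 0.014 m and x of die_4 in the frame of case between -0.059 and 0.055 m and y of die_4 in the frame of case between -0.1 and 0.1 m and z of die_5 in the frame of case between 0.003 and 0.014 m and x of die_5 in the frame of case between -0.059 and 0.055 m and y of die_5 in the frame of case between -0.1 and 0.1 m and z of packed_1 in the frame of case between 0.003 and 0.014 m and x of packed_1 in the frame of case between -0.059 and 0.055 m and y of packed_1 in the frame of case between -0.1 and 0.1 m and z of packed_2 in the frame of case between 0.003 and 0.014 m and x of packed_2 in the frame of case between -0.059 and 0.055 m and y of packed_2 in the frame of case between -0.1 and 0.1 m and z of packed_3 in the frame of case between 0.003 and 0.014 m and x of packed_3 in the frame of case between -0.059 and 0.055 m and y of packed_3 in the frame of case between -0.1 and 0.1 m); the robot touches nothing.
It fails at once if a die is dropped into the case (it moves faster than 0.8 m/s inside it, a fall of some 3 cm) ((linear speed of die_1 above 0.8 m/s and z of die_1 in the frame of case below 0.05 m and horizontal distance between die_1 and case below 0.11 m) or (linear speed of die_2 above 0.8 m/s and z of die_2 in the frame of case below 0.05 m and horizontal distance between die_2 and case below 0.11 m) or (linear speed of die_3 above 0.8 m/s and z of die_3 in the frame of case below 0.05 m and horizontal distance between die_3 and case below 0.11 m) or (linear speed of die_4 above 0.8 m/s and z of die_4 in the frame of case below 0.05 m and horizontal distance between die_4 and case below 0.11 m) or (linear speed of die_5 above 0.8 m/s and z of die_5 in the frame of case below 0.05 m and horizontal distance between die_5 and case below 0.11 m) or (linear speed of packed_1 above 0.8 m/s and z of packed_1 in the frame of case below 0.05 m and horizontal distance between packed_1 and case below 0.11 m) or (linear speed of packed_2 above 0.8 m/s and z of packed_2 in the frame of case below 0.05 m and horizontal distance between packed_2 and case below 0.11 m) or (linear speed of packed_3 above 0.8 m/s and z of packed_3 in the frame of case below 0.05 m and horizontal distance between packed_3 and case below 0.11 m)).
It fails at once if a bystander on the bench is shifted by more than 3 cm or knocked over (distance of any of loupe, wax_tin, brass_gauge, bangle, mallet, graver_1, graver_2 from where it was at the start of the episode above 0.03 m or angle between any of loupe, wax_tin, brass_gauge's own z axis and vertical above 0.6 rad).
Of die_1, die_2, die_3, die_4, die_5 only 3 to 5 are there at a start; the rules pass over those that are not, and their reading is None.
Of packed_1, packed_2, packed_3 only 1 to 1 are there at a start; the rules pass over those that are not, and their reading is None.
At some moment in a run one of die_1, die_2, die_3, die_4, die_5 may be knocked a few centimetres aside while the robot is not near it.
It also fails if it takes over 210 s, if anything falls off the work surface, if the arm or the gripper's body presses on something with over 40 N, if the wrist force passes 120 N, or if a joint passes its speed limit or range.

## Working session

There is one attempt and no reset: what is moved stays moved. The work goes in short steps, Python scripts to look and compute and a tool call to move; the robot and the scene stay as the last step left them, time stands still between calls to the robot, and variables do not carry over. Pictures are saved under pics/ and viewed, at most 14 in all, crops included, and the job is handed in when it is done.

Besides the shell and the picture viewer there is one more tool, called after "Call:" as a command line: name --argument value ..., lists and objects as JSON in quotes. play_rows: Moves the arm, as the interface text tells. Its arguments: {"type":"object","properties":{"commands":{"type":"array","items":{"type":"array","items":{"type":"array","items":{"type":"number"}}}}},"required":["commands"]}

```bash
ls; mkdir -p pics
cat > h.py <<'E'
import sys,os
sys.path.insert(0,'.')
import numpy as np,cv2
from scipy.spatial.transform import Rotation as R
from plant import get_obs,snapshot,close_job,hold_point_z
def snap(n,f):
    s=snapshot(n); cv2.imwrite('pics/'+f+'.png',s['frame'][:,:,::-1]); np.savez('pics/'+f+'.npz',**{k:np.array(v) for k,v in s.items()}); return s
E
python3 - <<'E'
from h import *
for n in('top','side'):
    s=snap(n,n+'0'); print(n,s['camera_matrix'],s['origin'],s['attitude'])
print(hold_point_z,get_obs())
E
```

```text
pics
top [[547.92755856   0.         309.04289346]
 [  0.         547.92755856 238.10150179]
 [  0.           0.           1.        ]] [0.33470191 0.00458168 1.43945242] [-170.85895857   -0.25995825  -91.03368136]
side [[442.73837148   0.         322.22059724]
 [  0.         442.73837148 245.06508372]
 [  0.           0.           1.        ]] [ 0.51535751 -0.65521906  0.70281791] [-131.96322002   -0.80863506   -1.84165268]
0.0188 {'clock': 0.1, 'joint_pos': array([-5.90660434e+01,  2.05862585e+01,  6.36688607e-01, -1.72978923e-02,
       -7.01360937e+01, -1.65062343e+01]), 'qvel': array([-0.02323399, -0.07644762,  0.06113094,  0.08851724,  0.00961555,
       -0.0473675 ]), 'tau': array([-5.49793804e-04, -5.84164453e+01,  2.93753010e+01,  7.01541334e+00,
        1.02334691e-02, -6.45021896e-05]), 'tool_pos': array([ 0.16802438, -0.6532779 ,  0.22571213]), 'orientation': array([ 1.79913246e+02, -8.74912078e-03, -1.65578161e+02]), 'force': array([ 0.42553371,  0.48696107, -0.47152154]), 'moment': array([-0.01848535, -0.05126485, -0.02006879]), 'gripper_force': 0.0, 'opening': 0.0875586365741351}
```

View pics/top0.png

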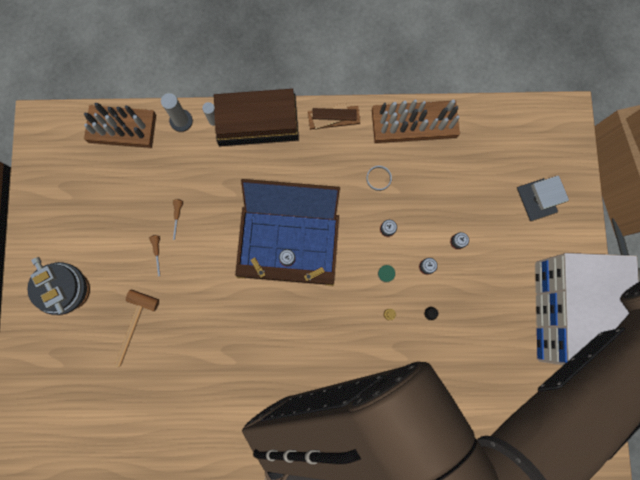

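View pics/side0.png

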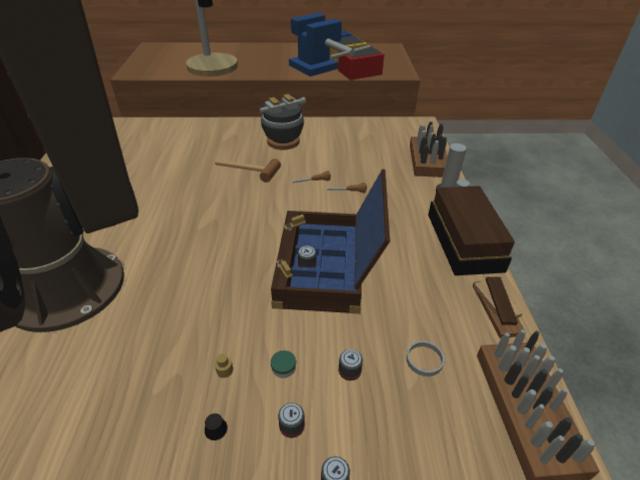

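The top view shows the case mouth near (287,245) and the packed die at (287,257). Both turnbuttons are partly inward, at (258,267) and (315,274). Three loose dies are at (389,228), (460,240) and (428,266); the side view shows the same three. Next I'll zoom in for edges.

Run:
```python
import cv2
a=cv2.imread('pics/top0.png');b=cv2.imread('pics/side0.png')
cv2.imwrite('pics/c1.png',cv2.resize(a[170:300,225:350],None,fx=4.5,fy=4.5,interpolation=cv2.INTER_CUBIC))
cv2.imwrite('pics/c2.png',cv2.resize(b[170:315,265:395],None,fx=4,fy=4,interpolation=cv2.INTER_CUBIC))
```

```text
(no output)
```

View pics/c1.png

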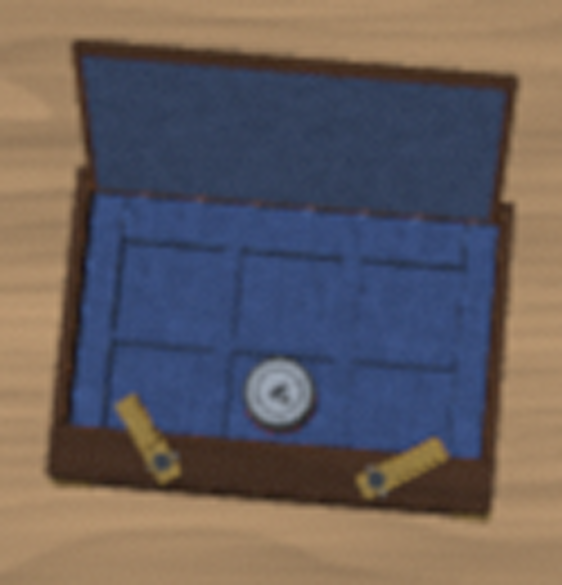

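View pics/c2.png

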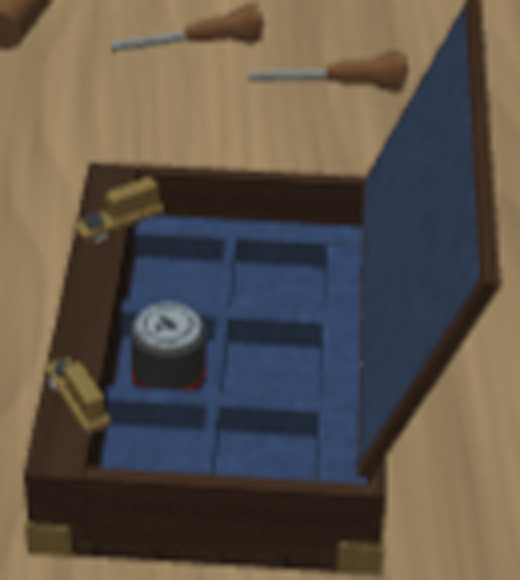

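The crops show the pivots: left at about (162,461) and right at (377,481) in the top crop, and (95,222) and (60,372) in the side crop. The rib tips and case corners are also clear. Triangulating now.

```bash
cat >> h.py <<'E'
def ray(s,u,v):
    d=np.linalg.solve(s['camera_matrix'],[u,v,1.]); return np.array(s['origin']),R.from_euler('xyz',s['attitude'],degrees=True).apply(d)
def onz(s,p,z):
    o,d=ray(s,*p); return (o+d*(z-o[2])/d[2])
def tri(s1,p1,s2,p2):
    o,d=ray(s1,*p1);q,e=ray(s2,*p2); t=np.linalg.lstsq(np.c_[d,-e],q-o,rcond=None)[0]
    a=o+t[0]*d;b=q+t[1]*e; return (a+b)/2,np.linalg.norm(a-b)
def necks(s):
    f=cv2.cvtColor(s['frame'],cv2.COLOR_RGB2HSV)
    m=((f[:,:,1]<75)&(f[:,:,2]>105)).astype(np.uint8); m=cv2.morphologyEx(m,cv2.MORPH_CLOSE,np.ones((5,5)))
    out=[]
    for c in cv2.findContours(m,0,2)[0]:
        if 80<cv2.contourArea(c)<900 and len(c)>5:
            e=cv2.fitEllipse(c)
            if min(e[1])/max(e[1])>.55: out.append((e[0],e[1]))
    return out
E
python3 - <<'E'
from h import *
np.set_printoptions(precision=4,suppress=True)
T=dict(np.load('pics/top0.npz'));S=dict(np.load('pics/side0.npz'))
t=lambda p:((p[0]+.5)/4.5-.5+225,(p[1]+.5)/4.5-.5+170)
w=lambda p:((p[0]+.5)/4-.5+265,(p[1]+.5)/4-.5+170)
for n,a,b in [('pivL',(162,461),(95,222)),('pivR',(377,481),(60,372)),('rearL',(82,172),(365,180)),('rearR',(513,205),(385,490)),('packed',(280,393),(170,326))]:
    print(n,tri(T,t(a),S,w(b)),onz(T,t(a),.062),onz(S,w(b),.062))
for n,b in [('fl',(92,165)),('fr',(30,478))]: print(n,onz(S,w(b),.06))
for n,a in [('armL',(127,405)),('armR',(440,446))]: print(n,onz(T,t(a),.07))
for X in(T,S):
    for c,d in necks(X): print(np.round(c,1),np.round(d,1),onz(X,c,.04))
E
```

```text
pivL (array([0.472 , 0.1175, 0.0686]), np.float64(0.0019467946698589146)) [0.4717 0.1179 0.062 ] [0.4725 0.1259 0.062 ]
pivR (array([ 0.4579, -0.0022,  0.068 ]), np.float64(0.00016085059552958615)) [ 0.4583 -0.0023  0.062 ] [0.4574 0.0039 0.062 ]
rearL (array([0.6336, 0.1626, 0.0628]), np.float64(0.007897227026601842)) [0.6378 0.1629 0.062 ] [0.6298 0.1624 0.062 ]
rearR (array([ 0.6159, -0.0824,  0.0633]), np.float64(0.0034428873076806886)) [ 0.6144 -0.0825  0.062 ] [ 0.6179 -0.0808  0.062 ]
packed (array([0.5125, 0.0521, 0.0485]), np.float64(0.003955571949055685)) [0.5089 0.0514 0.062 ] [0.5145 0.038  0.062 ]
fl [0.4693 0.1816 0.06  ]
fr [ 0.4455 -0.0679  0.06  ]
armL [0.5026 0.1367 0.07  ]
armR [ 0.4765 -0.0377  0.07  ]
[429.9 264.7] [14.2 15. ] [ 0.4851 -0.3151  0.04  ]
[ 55.6 283.2] [42.4 56.1] [0.4546 0.6419 0.04  ]
[286.5 256.5] [13.8 13.8] [0.5128 0.053  0.04  ]
[461.5 239. ] [13.8 14.8] [ 0.5505 -0.4005  0.04  ]
[389.3 226.2] [13.9 14.2] [ 0.5875 -0.2149  0.04  ]
[550.7 191.9] [30.8 33.9] [ 0.6716 -0.643   0.04  ]
[378.6 177.5] [25.3 25.4] [ 0.7184 -0.1921  0.04  ]
[335.6 469.4] [24.7 26.4] [ 0.5521 -0.3995  0.04  ]
[290.8 413. ] [20.9 23.1] [ 0.4862 -0.3129  0.04  ]
[350.4 357.5] [17.  20.8] [ 0.5883 -0.2132  0.04  ]
[306.8 250.8] [10.6 15.8] [0.5137 0.063  0.04  ]
[455.  141.1] [17.4 23.5] [0.9697 0.5497 0.04  ]
```

```bash
cat >> h.py <<'E'
def go(C,pts,yaw=None,f=0.):
    """pts: case-frame xyz (m); prints rows in tool axes from present pose. C=(x,y,yawdeg)"""
    o=get_obs(); Rt=R.from_euler('xyz',o['orientation'],degrees=True)
    Rg=R.from_euler('xyz',[180,0,yaw if yaw is not None else C[2]+180],degrees=True)
    rv=(Rt.inv()*Rg).as_rotvec(degrees=True); a=np.radians(C[2])
    for p in pts:
        w=np.array([C[0]+p[0]*np.cos(a)-p[1]*np.sin(a),C[1]+p[0]*np.sin(a)+p[1]*np.cos(a),p[2]])
        print(p,'row',np.round(Rt.inv().apply(w-o['tool_pos'])*100,2),np.round(rv,1))
E
python3 - <<'E'
from h import *
np.set_printoptions(precision=4,suppress=True)
T=dict(np.load('pics/top0.npz'));S=dict(np.load('pics/side0.npz'))
M=np.array([[-77,60],[-77,-60],[-77,60],[-77,-60],[89,126],[89,-126],[-89,126],[-89,-126]])/1e3
W=np.array([[.472,.1175],[.4579,-.0022],[.472,.1175],[.4579,-.0022],[.6336,.1626],[.6159,-.0824],[.4693,.1816],[.4455,-.0679]])
m,w=M.mean(0),W.mean(0);H=(M-m).T@(W-w);a=np.arctan2(H[0,1]-H[1,0],H[0,0]+H[1,1])
Q=np.array([[np.cos(a),-np.sin(a)],[np.sin(a),np.cos(a)]]);c=w-Q@m
print(np.degrees(a),c);print((W-c-M@Q.T)*1e3)
A=[(429.9,264.7),(461.5,239),(389.3,226.2)];B=[(290.8,413),(335.6,469.4),(350.4,357.5)]
for p,q in zip(A,B): print(tri(T,p,S,q))
go((c[0],c[1],np.degrees(a)),[(-.03,.09,.2)])
E
```

```text
-5.469142754930256 [0.5413 0.0494]
[[ 1.5937  1.0412]
 [-1.0692  0.7949]
 [ 1.5937  1.0412]
 [-1.0692  0.7949]
 [-8.3411 -3.7369]
 [-2.0231  2.1159]
 [ 4.5486 -1.702 ]
 [ 4.7666 -0.3492]]
(array([ 0.4856, -0.3143,  0.0426]), np.float64(0.0015347387689591816))
(array([ 0.5512, -0.4001,  0.0411]), np.float64(0.0016958985740323713))
(array([ 0.5876, -0.2146,  0.0417]), np.float64(0.0008903036286513267))
(-0.03, 0.09, 0.2) row [-53.9   68.23   2.67] [ 0.1 -0.  19.9]
```

Call:
play_rows --commands '[[[-54.9, 68.1, 2.7, 0, 0, 19.6, 0], [-54.9, 68.1, 2.7, 0, 0, 19.6, 0], [-54.9, 68.1, 2.7, 0, 0, 19.6, 0], [-54.9, 68.1, 2.7, 0, 0, 19.6, 0], [-54.9, 68.1, 2.7, 0, 0, 19.6, 0], [-54.9, 68.1, 2.7, 0, 0, 19.6, 0], [-54.9, 68.1, 2.7, 0, 0, 19.6, 0], [-54.9, 68.1, 2.7, 0, 0, 19.6, 0], [-54.9, 68.1, 2.7, 0, 0, 19.6, 0], [-54.9, 68.1, 2.7, 0, 0, 19.6, 0], [-54.9, 68.1, 2.7, 0, 0, 19.6, 0], [-54.9, 68.1, 2.7, 0, 0, 19.6, 0], [-54.9, 68.1, 2.7, 0, 0, 19.6, 0], [-54.9, 68.1, 2.7, 0, 0, 19.6, 0], [-54.9, 68.1, 2.7, 0, 0, 19.6, 0], [-54.9, 68.1, 2.7, 0, 0, 19.6, 0], [-54.9, 68.1, 2.7, 0, 0, 19.6, 0], [-54.9, 68.1, 2.7, 0, 0, 19.6, 0], [-54.9, 68.1, 2.7, 0, 0, 19.6, 0], [-54.9, 68.1, 2.7, 0, 0, 19.6, 0]]]'

```text
clock: 1.77
tool_pos: [0.5128, 0.1063, 0.2007]
orientation: [180.0, -0.0, 174.9]
force: [0.7, -1.1, 1.0]
opening: 0.0005
gripper_force: 0.0
```

Run:
```python
from h import *
C=(.542,.0496,-5.8)
go(C,[(-.02,.092,.11),(-.02,.092,.073),(-.062,.092,.073),(-.02,.092,.073)])
s=snap('top','top1')
for c,d in necks(s): print(np.round(c,1),np.round(d,1),onz(s,c,.04))
```

```text
(-0.02, 0.092, 0.11) row [-1.52  3.84  9.07] [ 0.  -0.   0.7]
(-0.02, 0.092, 0.073) row [-1.52  3.84 12.77] [ 0.  -0.   0.7]
(-0.062, 0.092, 0.073) row [ 2.68  3.89 12.77] [ 0.  -0.   0.7]
(-0.02, 0.092, 0.073) row [-1.52  3.84 12.77] [ 0.  -0.   0.7]
[429.8 265. ] [14.1 15.1] [ 0.48446014 -0.31466427  0.04      ]
[ 54.8 284.2] [44.4 55.4] [0.45200093 0.64369648 0.04      ]
[461.5 239.2] [13.7 15. ] [ 0.54995333 -0.40052279  0.04      ]
[389.2 226.1] [13.7 14.8] [ 0.5877404 -0.2145838  0.04     ]
[275.6 239.4] [32.9 50.3] [0.55771895 0.08079645 0.04      ]
[549.9 191.9] [32.  34.6] [ 0.67164383 -0.64094083  0.04      ]
[378.6 177.5] [25.3 25.5] [ 0.71838026 -0.19202141  0.04      ]
```

View pics/top1.png

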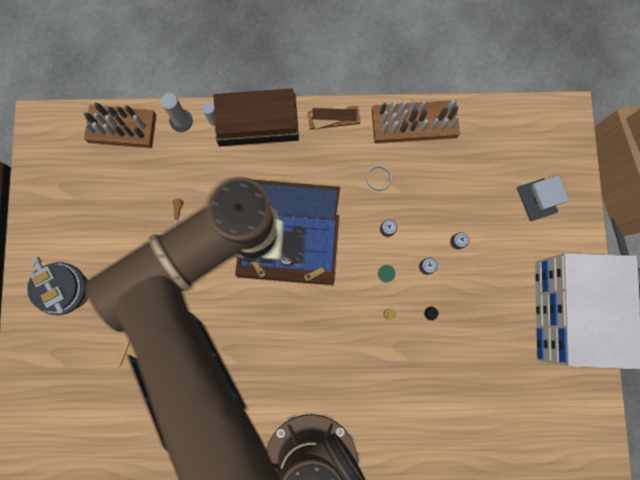

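The full bench is visible now and there are only three loose dies. Next is pushing the left button clear.

Call:
play_rows --commands '[[[-1.5, 3.8, 6, 0, 0, 0.7, 0], [-1.5, 3.8, 9, 0, 0, 0.7, 0], [-1.5, 3.8, 11, 0, 0, 0.7, 0], [-1.5, 3.8, 12.8, 0, 0, 0.7, 0], [-1.5, 3.8, 12.8, 0, 0, 0.7, 0], [-1, 3.8, 12.8, 0, 0, 0.7, 0], [-0.3, 3.8, 12.8, 0, 0, 0.7, 0], [0.3, 3.8, 12.8, 0, 0, 0.7, 0], [0.9, 3.9, 12.8, 0, 0, 0.7, 0], [1.5, 3.9, 12.8, 0, 0, 0.7, 0], [2.0, 3.9, 12.8, 0, 0, 0.7, 0], [2.5, 3.9, 12.8, 0, 0, 0.7, 0], [2.7, 3.9, 12.8, 0, 0, 0.7, 0], [2.7, 3.9, 12.8, 0, 0, 0.7, 0]]]'

```text
clock: 2.98
tool_pos: [0.4924, 0.1489, 0.0765]
orientation: [179.5, 0.5, 174.2]
force: [3.7, 7.7, 0.7]
opening: 0.0004
gripper_force: 5.2
```

Run:
```python
from h import *
C=(.542,.0496,-5.8)
print(get_obs()['force'])
go(C,[(-.062,.092,.073),(-.03,.092,.073),(-.03,.092,.12),(-.02,-.094,.12),(-.02,-.094,.073),(-.062,-.094,.073)])
```

```text
[3.74953075 7.71653487 0.66989391]
(-0.062, 0.092, 0.073) row [ 0.26 -0.18  0.35] [ 0.5  0.5 -0. ]
(-0.03, 0.092, 0.073) row [-2.94 -0.18  0.37] [ 0.5  0.5 -0. ]
(-0.03, 0.092, 0.12) row [-2.98 -0.14 -4.33] [ 0.5  0.5 -0. ]
(-0.02, -0.094, 0.12) row [ -3.98 -18.74  -4.47] [ 0.5  0.5 -0. ]
(-0.02, -0.094, 0.073) row [ -3.94 -18.78   0.23] [ 0.5  0.5 -0. ]
(-0.062, -0.094, 0.073) row [  0.26 -18.78   0.19] [ 0.5  0.5 -0. ]
```

Call:
play_rows --commands '[[[0.2, -0.1, 0.2, 0, 0, 0, 0], [0.2, -0.1, 0.2, 0, 0, 0, 0], [0.2, -0.1, 0.2, 0, 0, 0, 0]]]'

```text
clock: 3.23
tool_pos: [0.4898, 0.1466, 0.0739]
orientation: [179.7, 0.4, 174.2]
force: [5.6, 2.5, 1.0]
opening: 0.0007
gripper_force: 2.7
```

Run:
```python
from h import *
C=(.542,.0496,-5.8)
o=get_obs();print(o['force'],o['orientation'])
go(C,[(-.062,.092,.073)])
a=snap('top','t2')['frame'];b=snap('side','s2')['frame']
A=cv2.resize(a[190:300,220:350],None,fx=3.6,fy=3.6);B=cv2.resize(b[170:315,265:395],None,fx=2.5,fy=2.5)
A=A[:360];B=B[:360]
h=min(len(A),len(B));cv2.imwrite('pics/c3.png',np.hstack([A[:h],B[:h]])[:,:,::-1])
```

```text
[5.63087536 2.53154386 1.00054852] [179.69701171   0.38346736 174.18941899]
(-0.062, 0.092, 0.073) row [0.03 0.08 0.1 ] [ 0.3  0.4 -0. ]
```

View pics/c3.png

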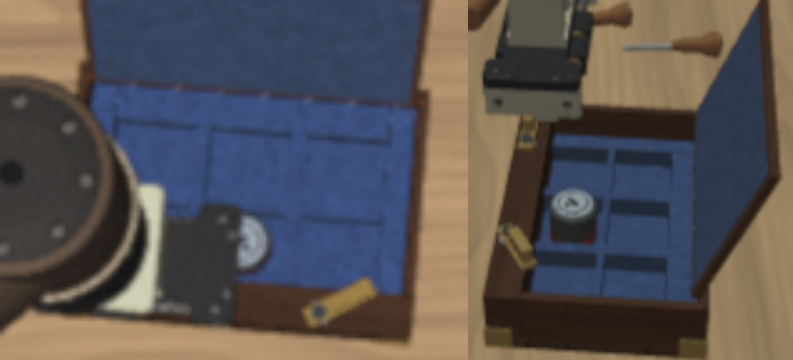

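The left button now lies along the rail (right panel, about (527,130)). Next is the right one.

Call:
play_rows --commands '[[[-2, 0, 0, 0, 0, 0, 0], [-4, 0, -2, 0, 0, 0, 0], [-4, 0, -5, 0, 0, 0, 0], [-4, -5, -5, 0, 0, 0, 0], [-4, -10, -5, 0, 0, 0, 0], [-4, -15, -5, 0, 0, 0, 0], [-4, -18.6, -5, 0, 0, 0, 0], [-4, -18.6, -5, 0, 0, 0, 0], [-4, -18.6, -2, 0, 0, 0, 0], [-4, -18.6, 0.1, 0, 0, 0, 0], [-4, -18.6, 0.1, 0, 0, 0, 0], [-3, -18.6, 0.1, 0, 0, 0, 0], [-2, -18.6, 0.1, 0, 0, 0, 0], [-1.2, -18.6, 0.1, 0, 0, 0, 0], [-0.6, -18.6, 0.1, 0, 0, 0, 0], [-0.1, -18.6, 0.1, 0, 0, 0, 0], [0.1, -18.6, 0.1, 0, 0, 0, 0], [0.1, -18.6, 0.1, 0, 0, 0, 0], [0.1, -18.6, 0.1, 0, 0, 0, 0]]]'

```text
clock: 4.92
tool_pos: [0.4707, -0.0397, 0.0718]
orientation: [179.9, 0.4, 174.2]
force: [10.3, -5.5, -1.4]
opening: 0.0007
gripper_force: 5.6
```

Run:
```python
from h import *
C=(.542,.0496,-5.8)
o=get_obs();print(o['force'],o['orientation'])
go(C,[(-.062,-.094,.073)])
s=snap('top','t3');S=snap('side','s3');a=s['frame'];b=S['frame']
A=cv2.resize(a[190:300,220:350],None,fx=3.6,fy=3.6);B=cv2.resize(b[170:315,265:395],None,fx=2.5,fy=2.5)
h=360;cv2.imwrite('pics/c4.png',np.hstack([A[:h],B[:h]])[:,:,::-1])
# die 3 in world & case, pick target
for c,d in necks(s): print(np.round(c,1),onz(s,c,.041))
for c,d in necks(S): print(np.round(c,1),onz(S,c,.041))
def w(x,y,z): 
    a=np.radians(-C[2]); return ((x-C[0])*np.cos(a)-(y-C[1])*np.sin(a),(x-C[0])*np.sin(a)+(y-C[1])*np.cos(a),z)
for x,y in((.5881,-.2142),(.4853,-.3141),(.5508,-.400)): go(C,[w(x,y,.1),w(x,y,.024)])
```

```text
[10.31457417 -5.52090729 -1.43913343] [179.92160736   0.42860638 174.24326668]
(-0.062, -0.094, 0.073) row [ 0.01  0.21 -0.12] [0.1 0.4 0. ]
[429.8 264.9] [ 0.48442369 -0.31467357  0.041     ]
[ 55.2 284.4] [0.45146893 0.642304   0.041     ]
[461.7 239.2] [ 0.54986327 -0.40075196  0.041     ]
[389.2 226.1] [ 0.5875033  -0.21454806  0.041     ]
[550.4 192.2] [ 0.67070899 -0.64164847  0.041     ]
[378.6 177.5] [ 0.71808828 -0.19194284  0.041     ]
[335.3 469.1] [ 0.55169948 -0.39946661  0.041     ]
[290.5 413.1] [ 0.48589533 -0.31348464  0.041     ]
[350.6 357.4] [ 0.58849281 -0.21382055  0.041     ]
[308.2 250.9] [0.51689053 0.06134358 0.041     ]
[462.8 179.6] [0.93612687 0.33793521 0.041     ]
[457.2 140.6] [0.97660004 0.55090589 0.041     ]
[277.4  83.3] [0.40927877 0.99047541 0.041     ]
(np.float64(0.0725226518738683), np.float64(-0.2577908356889005), 0.1) row [-13.45 -16.18  -2.75] [0.1 0.4 0. ]
(np.float64(0.0725226518738683), np.float64(-0.2577908356889005), 0.024) row [-13.4  -16.19   4.85] [0.1 0.4 0. ]
(np.float64(-0.01965556090515474), np.float64(-0.36756800585130334), 0.1) row [ -4.23 -27.15  -2.83] [0.1 0.4 0. ]
(np.float64(-0.01965556090515474), np.float64(-0.36756800585130334), 0.024) row [ -4.17 -27.16   4.77] [0.1 0.4 0. ]
(np.float64(0.05418986145114593), np.float64(-0.44640907127421325), 0.1) row [-11.61 -35.04  -2.79] [0.1 0.4 0. ]
(np.float64(0.05418986145114593), np.float64(-0.44640907127421325), 0.024) row [-11.55 -35.05   4.81] [0.1 0.4 0. ]
```

View pics/c4.png

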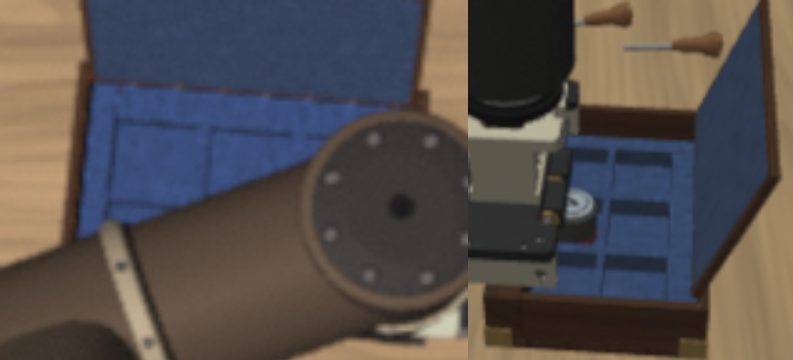

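Call:
play_rows --commands '[[[-3, 0, 0, 0, 0.4, 0, 0], [-5, 0, -2, 0, 0.4, 0, 0], [-5, 0, -5, 0, 0.4, 0, 0.3], [-9, -5, -5, 0, 0.4, 0, 0.75], [-13.4, -10, -5, 0, 0.4, 0, 0.75], [-13.4, -14, -5, 0, 0.4, 0, 0.75], [-13.4, -16.2, -5, 0, 0.4, 0, 0.75], [-13.4, -16.2, -5, 0, 0.4, 0, 0.75], [-13.4, -16.2, -5, 0, 0.4, 0, 0.75], [-13.4, -16.2, -4, 0, 0.4, 0, 0.75], [-13.4, -16.2, -1, 0, 0.4, 0, 0.75], [-13.4, -16.2, 0, 0, 0.4, 0, 0.75], [-13.4, -16.2, 0, 0, 0.4, 0, 0.75], [-13.4, -16.2, 0, 0, 0.4, 0, 0.75]]]'

```text
clock: 6.18
tool_pos: [0.5833, -0.2142, 0.0695]
orientation: [-180.0, -0.5, 174.2]
force: [1.3, -0.3, 0.0]
opening: 0.0654
gripper_force: 0.0
```

```bash
cat >> h.py <<'E'
C=(.542,.0496,-5.8)
def w2c(x,y,z):
    a=np.radians(-C[2]); return (round((x-C[0])*np.cos(a)-(y-C[1])*np.sin(a),4),round((x-C[0])*np.sin(a)+(y-C[1])*np.cos(a),4),z)
E
python3 - <<'E'
from h import *
print(get_obs()['opening'])
go(C,[w2c(.588,-.2142,z) for z in(.06,.024)])
s=snap('top','t4');S=snap('side','s4');a=s['frame'];b=S['frame']
A=cv2.resize(a[190:300,220:350],None,fx=3.2,fy=3.2);B=cv2.resize(b[170:430,265:395],None,fx=1.8,fy=1.8)
h=352;cv2.imwrite('pics/c5.png',np.hstack([A[:h],cv2.resize(b[175:315,265:350],None,fx=2.6,fy=2.6)[:h],cv2.resize(b[300:420,290:410],None,fx=1.4,fy=352/120)[:h]])[:,:,::-1])
E
```

```text
0.0654236237714738
(np.float64(0.0724), np.float64(-0.2578), 0.06) row [-0.47  0.05  0.95] [-0.  -0.5  0. ]
(np.float64(0.0724), np.float64(-0.2578), 0.024) row [-0.5   0.05  4.55] [-0.  -0.5  0. ]
```

View pics/c5.png

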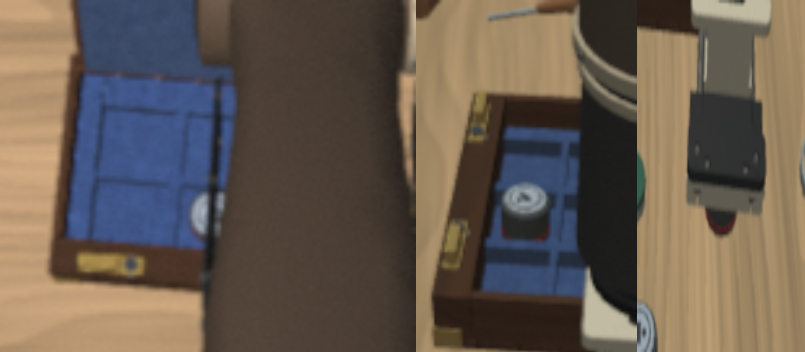

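Both buttons now lie along the rail, clear of the mouth, and the gripper is above the first die. Next: descend, grip and lift.

Call:
play_rows --commands '[[[-0.5, 0, 1, 0, -0.5, 0, 0.75], [-0.5, 0, 3, 0, -0.5, 0, 0.75], [-0.5, 0, 4.5, 0, -0.5, 0, 0.75], [-0.5, 0, 4.5, 0, -0.5, 0, 0.75], [-0.5, 0, 4.5, 0, -0.5, 0, 0.75], [-0.5, 0, 4.5, 0, -0.5, 0, 0], [-0.5, 0, 4.5, 0, -0.5, 0, 0], [-0.5, 0, 4.5, 0, -0.5, 0, 0], [-0.5, 0, 4.5, 0, -0.5, 0, 0], [-0.5, 0, 4.5, 0, -0.5, 0, 0]]]'

```text
clock: 7.12
tool_pos: [0.589, -0.2157, 0.0256]
orientation: [180.0, 0.2, 174.1]
force: [0.1, 1.7, 3.7]
opening: 0.0411
gripper_force: 30.0
```

Run:
```python
from h import *
o=get_obs();print(o['opening'],o['gripper_force'],o['orientation'],w2c(*o['tool_pos']))
go(C,[(.028,-.07,.13),(.028,-.07,.06),(.028,-.07,.034)])
```

```text
0.041073216361503295 30.001264214515686 [1.79999104e+02 1.65642004e-01 1.74131408e+02] (np.float64(0.0735), np.float64(-0.2592), np.float64(0.02561447921818697))
(0.028, -0.07, 0.13) row [  4.55  18.91 -10.45] [ 0.   0.2 -0.1]
(0.028, -0.07, 0.06) row [ 4.57 18.91 -3.45] [ 0.   0.2 -0.1]
(0.028, -0.07, 0.034) row [ 4.57 18.91 -0.85] [ 0.   0.2 -0.1]
```

Call:
play_rows --commands '[[[0, 0, -2, 0, 0, 0, 0], [0, 0, -5, 0, 0, 0, 0], [0, 0, -8, 0, 0, 0, 0], [0, 0, -10.5, 0, 0, 0, 0], [1, 4, -10.5, 0, 0, 0, 0], [2, 8, -10.5, 0, 0, 0, 0], [3, 12, -10.5, 0, 0, 0, 0], [4.0, 16, -10.5, 0, 0, 0, 0], [4.5, 18, -10.5, 0, 0, 0, 0], [4.6, 18.9, -10.5, 0, 0, 0, 0], [4.6, 18.9, -10.5, 0, 0, 0, 0], [4.6, 18.9, -10.5, 0, 0, 0, 0]]]'

```text
clock: 8.12
tool_pos: [0.5617, -0.0227, 0.1296]
orientation: [-180.0, 0.1, 174.2]
force: [-0.6, -0.1, -2.8]
opening: 0.0409
gripper_force: 30.0
```

Run:
```python
from h import *
o=get_obs();print(o['opening'],o['gripper_force'],o['force'],w2c(*o['tool_pos']))
go(C,[(.028,-.07,.13),(.028,-.07,.06),(.028,-.07,.034)])
S=snap('side','s5');b=S['frame']
cv2.imwrite('pics/c6.png',cv2.resize(b[150:320,260:400],None,fx=3.4,fy=3.4)[:,:,::-1])
```

```text
0.04086245962532856 29.99926060438156 [-0.59587861 -0.07305085 -2.8315437 ] (np.float64(0.0269), np.float64(-0.0699), np.float64(0.12956175259897146))
(0.028, -0.07, 0.13) row [-0.11 -0.01 -0.04] [-0.   0.1 -0. ]
(0.028, -0.07, 0.06) row [-0.1  -0.01  6.96] [-0.   0.1 -0. ]
(0.028, -0.07, 0.034) row [-0.1  -0.01  9.56] [-0.   0.1 -0. ]
```

View pics/c6.png

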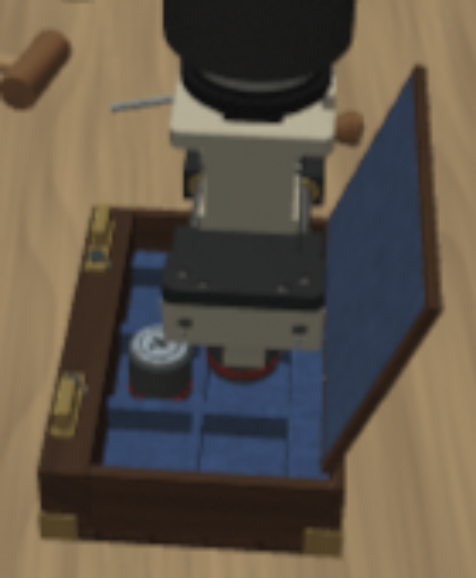

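The side view shows the die held upright above the back-right cell. I'll check the cell corners against the case pose before lowering.

Run:
```python
from h import *
T=dict(np.load('pics/top0.npz'));S=dict(np.load('pics/side0.npz'))
t=lambda p:((p[0]+.5)/4.5-.5+225,(p[1]+.5)/4.5-.5+170)
w=lambda p:((p[0]+.5)/4-.5+265,(p[1]+.5)/4-.5+170)
def rep(n,X,p,exp):
    q=onz(X,p,.028); print(n,np.round(np.array(w2c(*q)[:2])*1e3,1),exp)
rep('T back edge right',T,t((466,265)),(55,-100))
rep('T back edge left',T,t((123,238)),(55,100))
rep('T back edge mid',T,t((240,247)),(55,30))
rep('T back mid r',T,t((342,256)),(55,-30))
rep('T frontrow back r',T,t((455,366)),(-5,-100))
rep('T frontrow back l',T,t((112,342)),(-5,100))
rep('S row edge L',S,w((136,236)),(-59,100))
rep('S backrow L',S,w((326,243)),(55,100))
rep('S backrow mid',S,w((322,322)),(55,30))
rep('S backrow R',S,w((318,410)),(55,-40))
```

```text
T back edge right [  54.7 -101. ] (55, -100)
T back edge left [53.9 99.3] (55, 100)
T back edge mid [54.3 30.9] (55, 30)
T back mid r [ 54.  -28.7] (55, -30)
T frontrow back r [ -4.9 -99.3] (-5, -100)
T frontrow back l [-7.5 99.5] (-5, 100)
S row edge L [-57.5  99. ] (-59, 100)
S backrow L [ 55.3 102.2] (55, 100)
S backrow mid [55.  32.8] (55, 30)
S backrow R [ 55.  -36.8] (55, -40)
```

The case pose agrees with the insert to about 1 mm. Lowering now.

Call:
play_rows --commands '[[[-0.1, 0, 2, 0, 0, 0, 0], [-0.1, 0, 4.5, 0, 0, 0, 0], [-0.1, 0, 6.5, 0, 0, 0, 0], [-0.1, 0, 8, 0, 0, 0, 0], [-0.1, 0, 8.8, 0, 0, 0, 0], [-0.1, 0, 9.2, 0, 0, 0, 0], [-0.1, 0, 9.5, 0, 0, 0, 0], [-0.1, 0, 9.5, 0, 0, 0, 0], [-0.1, 0, 9.5, 0, 0, 0, 0]]]'

```text
clock: 8.92
tool_pos: [0.5637, -0.0232, 0.0355]
orientation: [180.0, 0.2, 174.1]
force: [1.3, 0.3, -3.3]
opening: 0.0409
gripper_force: 30.0
```

Call:
play_rows --commands '[[[0, 0, 0.1, 0, 0, 0, 0], [0, 0, 0.2, 0, 0, 0, 0], [0, 0, 0.2, 0, 0, 0, 0], [0, 0, 0.2, 0, 0, 0, 0]]]'

```text
clock: 9.25
tool_pos: [0.5637, -0.0229, 0.0336]
orientation: [180.0, 0.2, 174.2]
force: [-1.3, 0.3, 3.0]
opening: 0.0409
gripper_force: 30.0
```

It has touched the floor (force z went from -3.3 to +3.0). Opening a little and lifting.

Call:
play_rows --commands '[[[0, 0, 0, 0, 0, 0, 0.56], [0, 0, 0, 0, 0, 0, 0.56], [0, 0, 0, 0, 0, 0, 0.56], [0, 0, -2, 0, 0, 0, 0.56], [0, 0, -5, 0, 0, 0, 0.56], [0, 0, -9, 0, 0, 0, 0.75], [0, -3, -9.5, 0, 0, 0, 0.75], [0, -3, -9.5, 0, 0, 0, 0.75]]]'

```text
clock: 9.92
tool_pos: [0.5613, -0.0546, 0.1312]
orientation: [179.9, 0.4, 174.1]
force: [-0.7, -0.1, -0.5]
opening: 0.0629
gripper_force: 0.0
```

Run:
```python
from h import *
print(get_obs()['clock'])
s=snap('top','t6');S=snap('side','s6')
for c,d in necks(s): print(np.round(c,1),np.round(d,1),onz(s,c,.04))
for c,d in necks(S): print(np.round(c,1),np.round(d,1),onz(S,c,.04))
go(C,[w2c(.4853,-.3141,.1),w2c(.4853,-.3141,.0245)])
T=s['frame']
f=cv2.cvtColor(T,cv2.COLOR_RGB2HSV)
m=((f[:,:,0]>40)&(f[:,:,0]<90)&(f[:,:,1]>90)).astype(np.uint8)
for c in cv2.findContours(m,0,2)[0]:
    if cv2.contourArea(c)>60: print('tin',onz(s,cv2.minEnclosingCircle(c)[0],.022))
print('gauge',onz(s,(390,314),.04),'loupe',onz(s,(431,313),.03))
```

```text
9.9167
[339.4 431.8] [ 9.2 15.8] [ 0.07812978 -0.07159792  0.04      ]
[429.8 264.9] [13.9 15.2] [ 0.48453076 -0.31490187  0.04      ]
[ 54.6 284.3] [44.9 55.2] [0.45189988 0.6442334  0.04      ]
[286.2 256.5] [14.2 14.2] [0.51282177 0.05377595 0.04      ]
[461.5 239.2] [13.7 15. ] [ 0.54995333 -0.40052279  0.04      ]
[348.5 238.5] [29.1 50.9] [ 0.55691716 -0.10797211  0.04      ]
[550.2 192. ] [31.8 33.9] [ 0.67132246 -0.64156817  0.04      ]
[378.6 177.3] [23.8 24.6] [ 0.71877468 -0.19208005  0.04      ]
[335.6 469.5] [24.6 26.4] [ 0.55209617 -0.39959724  0.04      ]
[290.5 413.1] [20.9 23.4] [ 0.48577709 -0.31292186  0.04      ]
[331.  276.2] [11.  16.2] [ 0.56344522 -0.01587007  0.04      ]
[456.6 140.1] [20.6 25.3] [0.97608494 0.55559987 0.04      ]
(np.float64(-0.0197), np.float64(-0.3676), 0.1) row [  4.74 -26.71   2.81] [ 0.   0.2 -0.2]
(np.float64(-0.0197), np.float64(-0.3676), 0.0245) row [  4.76 -26.71  10.36] [ 0.   0.2 -0.2]
tin [ 0.46743921 -0.20471638  0.022     ]
gauge [ 0.36155476 -0.20729181  0.04      ] loupe [ 0.36239516 -0.3135936   0.03      ]
```

Call:
play_rows --commands '[[[1, -4, 0, 0, 0.2, -0.2, 0.75], [2, -8, 0, 0, 0.2, -0.2, 0.75], [3, -12, 0, 0, 0.2, -0.2, 0.75], [4, -16, 0, 0, 0.2, -0.2, 0.75], [4.5, -20, 0, 0, 0.2, -0.2, 0.75], [4.8, -24, 0, 0, 0.2, -0.2, 0.75], [4.8, -26, 0, 0, 0.2, -0.2, 0.75], [4.8, -26.7, 0, 0, 0.2, -0.2, 0.75], [4.8, -26.7, 2, 0, 0.2, -0.2, 0.75], [4.8, -26.7, 4, 0, 0.2, -0.2, 0.75], [4.8, -26.7, 5, 0, 0.2, -0.2, 0.75], [4.8, -26.7, 5, 0, 0.2, -0.2, 0.75], [4.8, -26.7, 5, 0, 0.2, -0.2, 0.75]]]'

```text
clock: 11.1
tool_pos: [0.4849, -0.3129, 0.0772]
orientation: [180.0, -0.2, 174.4]
force: [-0.3, -0.4, 1.2]
opening: 0.0658
gripper_force: 0.0
```

Run:
```python
from h import *
print(get_obs()['opening'])
go(C,[w2c(.4853,-.3141,.0245)])
```

```text
0.06584099779425119
(np.float64(-0.0197), np.float64(-0.3676), 0.0245) row [-0.07 -0.12  5.27] [ 0.  -0.2  0.2]
```

Call:
play_rows --commands '[[[0, -0.1, 2, 0, 0, 0, 0.75], [0, -0.1, 4, 0, 0, 0, 0.75], [0, -0.1, 5.2, 0, 0, 0, 0.75], [0, -0.1, 5.2, 0, 0, 0, 0.75], [0, -0.1, 5.2, 0, 0, 0, 0.75], [0, -0.1, 5.2, 0, 0, 0, 0], [0, -0.1, 5.2, 0, 0, 0, 0], [0, -0.1, 5.2, 0, 0, 0, 0], [0, -0.1, 5.2, 0, 0, 0, 0], [0, -0.1, 5.2, 0, 0, 0, 0]]]'

```text
clock: 11.93
tool_pos: [0.4851, -0.3146, 0.0264]
orientation: [-180.0, -0.0, 174.3]
force: [-0.4, 1.8, 4.5]
opening: 0.0407
gripper_force: 30.0
```

Run:
```python
from h import *
o=get_obs();print(o['opening'],o['gripper_force'],o['orientation'],w2c(*o['tool_pos']))
go(C,[(.028,.07,.135),(.028,.07,.036)])
```

```text
0.040690508015280666 30.001625418663025 [-1.79988024e+02 -3.25347568e-02  1.74333811e+02] (np.float64(-0.0197), np.float64(-0.3681), np.float64(0.026426891452878003))
(0.028, 0.07, 0.135) row [ -4.87  43.8  -10.87] [-0.  -0.   0.1]
(0.028, 0.07, 0.036) row [-4.88 43.8  -0.97] [-0.  -0.   0.1]
```

Call:
play_rows --commands '[[[0, 0, -3, 0, 0, 0, 0], [0, 0, -6, 0, 0, 0, 0], [0, 0, -9, 0, 0, 0, 0], [0, 0, -10.9, 0, 0, 0, 0], [0, 4, -10.9, 0, 0, 0, 0], [-1, 8, -10.9, 0, 0, 0, 0], [-1.5, 12, -10.9, 0, 0, 0, 0], [-2, 16, -10.9, 0, 0, 0, 0], [-2.5, 20, -10.9, 0, 0, 0, 0], [-3, 24, -10.9, 0, 0, 0, 0], [-3.5, 28, -10.9, 0, 0, 0, 0], [-4, 32, -10.9, 0, 0, 0, 0], [-4.5, 36, -10.9, 0, 0, 0, 0], [-4.9, 40, -10.9, 0, 0, 0, 0], [-4.9, 42, -10.9, 0, 0, 0, 0], [-4.9, 43.8, -10.9, 0, 0, 0, 0], [-4.9, 43.8, -10.9, 0, 0, 0, 0], [-4.9, 43.8, -10.9, 0, 0, 0, 0]]]'

```text
clock: 13.43
tool_pos: [0.5762, 0.1172, 0.1338]
orientation: [-180.0, -0.2, 174.4]
force: [0.2, -0.5, -4.1]
opening: 0.0413
gripper_force: 30.0
```

Run:
```python
from h import *
o=get_obs();print(o['opening'],o['gripper_force'],o['force'],o['orientation'],w2c(*o['tool_pos']))
go(C,[(.028,.07,.036)])
```

```text
0.04126714866908765 29.99914973974228 [ 0.19226505 -0.48831015 -4.05469366] [-179.96179828   -0.19225557  174.41116091] (np.float64(0.0272), np.float64(0.0707), np.float64(0.13376347645654785))
(0.028, 0.07, 0.036) row [-0.11 -0.06  9.78] [-0.  -0.2  0.2]
```

Call:
play_rows --commands '[[[-0.1, -0.1, 2, 0, 0, 0.2, 0], [-0.1, -0.1, 4.5, 0, 0, 0.2, 0], [-0.1, -0.1, 6.5, 0, 0, 0.2, 0], [-0.1, -0.1, 8, 0, 0, 0.2, 0], [-0.1, -0.1, 9, 0, 0, 0.2, 0], [-0.1, -0.1, 9.4, 0, 0, 0.2, 0], [-0.1, -0.1, 9.7, 0, 0, 0.2, 0], [-0.1, -0.1, 9.7, 0, 0, 0.2, 0], [-0.1, -0.1, 9.7, 0, 0, 0.2, 0]]]'

```text
clock: 14.18
tool_pos: [0.5782, 0.1154, 0.0384]
orientation: [180.0, -0.0, 174.1]
force: [0.3, 1.1, -3.0]
opening: 0.0413
gripper_force: 30.0
```

Call:
play_rows --commands '[[[0, 0, 0.1, 0, 0, 0, 0], [0, 0, 0.2, 0, 0, 0, 0], [0, 0, 0.3, 0, 0, 0, 0], [0, 0, 0.3, 0, 0, 0, 0], [0, 0, 0.3, 0, 0, 0, 0]]]'

```text
clock: 14.6
tool_pos: [0.5776, 0.1154, 0.0347]
orientation: [180.0, -0.1, 174.1]
force: [-0.5, 0.5, -4.3]
opening: 0.0412
gripper_force: 30.0
```

Call:
play_rows --commands '[[[0, 0, 0.05, 0, 0, 0, 0], [0, 0, 0.1, 0, 0, 0, 0], [0, 0, 0.1, 0, 0, 0, 0]]]'

```text
clock: 14.85
tool_pos: [0.5778, 0.1154, 0.0344]
orientation: [180.0, -0.1, 174.1]
force: [-1.4, 0.1, 3.6]
opening: 0.0411
gripper_force: 30.0
```

Contact. Release and lift, then go and find the third die.

Call:
play_rows --commands '[[[0, 0, 0, 0, 0, 0, 0.56], [0, 0, 0, 0, 0, 0, 0.56], [0, 0, 0, 0, 0, 0, 0.56], [0, 0, -2, 0, 0, 0, 0.56], [0, 0, -5, 0, 0, 0, 0.56], [0, 0, -9, 0, 0, 0, 0.75], [0, -4, -10, 0, 0, 0, 0.75], [0, -8, -10, 0, 0, 0, 0.75], [0, -12, -10, 0, 0, 0, 0.75], [0, -16, -10, 0, 0, 0, 0.75], [0, -20, -10, 0, 0, 0, 0.75], [0, -24, -10, 0, 0, 0, 0.75], [0, -28, -10, 0, 0, 0, 0.75], [0, -32, -10, 0, 0, 0, 0.75], [0, -36, -10, 0, 0, 0, 0.75], [0, -36, -10, 0, 0, 0, 0.75]]]'

```text
clock: 16.18
tool_pos: [0.54, -0.2484, 0.1334]
orientation: [-179.9, -0.1, 173.9]
force: [1.1, 1.0, -0.0]
opening: 0.0656
gripper_force: 0.0
```

Run:
```python
from h import *
o=get_obs();print(o['clock'],o['orientation'])
s=snap('top','t7');S=snap('side','s7')
for c,d in necks(s): print(np.round(c,1),np.round(d,1),onz(s,c,.04),w2c(*onz(s,c,.048)))
for c,d in necks(S): print(np.round(c,1),np.round(d,1),onz(S,c,.04),w2c(*onz(S,c,.048)))
go(C,[w2c(.551,-.400,.08),w2c(.551,-.4,.0245)])
```

```text
16.1833 [-1.79943874e+02 -1.07000047e-01  1.73877971e+02]
[ 54.7 284.2] [44.6 55.4] [0.45193622 0.64403028 0.04      ] (np.float64(-0.15), np.float64(0.5786), np.float64(0.04800000000000004))
[286.3 256.4] [14.4 14.4] [0.51297696 0.05357581 0.04      ] (np.float64(-0.0303), np.float64(0.0006), np.float64(0.04800000000000004))
[446.2 235.3] [25.2 42. ] [ 0.5609361  -0.36152583  0.04      ] (np.float64(0.0589), np.float64(-0.4052), np.float64(0.04800000000000004))
[261.6 231.9] [13.9 14.7] [0.57821097 0.11673411 0.04      ] (np.float64(0.0279), np.float64(0.0697), np.float64(0.04800000000000004))
[549.6 191.8] [31.9 35.4] [ 0.67207871 -0.64025843  0.04      ] (np.float64(0.1968), np.float64(-0.6697), np.float64(0.04800000000000004))
[335.5 469.2] [25.2 26.7] [ 0.55193857 -0.39923118  0.04      ] (np.float64(0.0551), np.float64(-0.4486), np.float64(0.04800000000000004))
[324.4 281.4] [39.5 60.6] [ 0.5493127  -0.03038736  0.04      ] (np.float64(0.0157), np.float64(-0.0864), np.float64(0.04800000000000004))
[331.4 141.6] [ 94.8 101.5] [0.59117197 0.54899735 0.04      ] (np.float64(-0.001), np.float64(0.4873), np.float64(0.04800000000000004))
(np.float64(0.0544), np.float64(-0.4464), 0.08) row [ -2.7  -15.35   5.32] [-0.  -0.1 -0.3]
(np.float64(0.0544), np.float64(-0.4464), 0.0245) row [ -2.71 -15.34  10.87] [-0.  -0.1 -0.3]
```

Call:
play_rows --commands '[[[-1, -4, 0, 0, 0, -0.2, 0.75], [-1.5, -8, 0, 0, 0, -0.2, 0.75], [-2, -12, 0, 0, 0, -0.2, 0.75], [-2.7, -15.3, 0, 0, 0, -0.2, 0.75], [-2.7, -15.3, 2, 0, 0, -0.2, 0.75], [-2.7, -15.3, 4, 0, 0, -0.2, 0.75], [-2.7, -15.3, 5.3, 0, 0, -0.2, 0.75], [-2.7, -15.3, 5.3, 0, 0, -0.2, 0.75], [-2.7, -15.3, 5.3, 0, 0, -0.2, 0.75]]]'

```text
clock: 17.03
tool_pos: [0.5524, -0.3967, 0.0801]
orientation: [180.0, -0.2, 174.4]
force: [0.4, -0.5, 0.7]
opening: 0.0656
gripper_force: 0.0
```

Run:
```python
from h import *
go(C,[w2c(.551,-.400,.0245)])
```

```text
(np.float64(0.0544), np.float64(-0.4464), 0.0245) row [ 0.09 -0.35  5.56] [ 0.  -0.2  0.2]
```

Call:
play_rows --commands '[[[0, -0.2, 2, 0, 0, 0, 0.75], [0, -0.2, 4, 0, 0, 0, 0.75], [0, -0.2, 5.5, 0, 0, 0, 0.75], [0, -0.2, 5.5, 0, 0, 0, 0.75], [0, -0.2, 5.5, 0, 0, 0, 0.75], [0, -0.2, 5.5, 0, 0, 0, 0], [0, -0.2, 5.5, 0, 0, 0, 0], [0, -0.2, 5.5, 0, 0, 0, 0], [0, -0.2, 5.5, 0, 0, 0, 0], [0, -0.2, 5.5, 0, 0, 0, 0]]]'

```text
clock: 17.87
tool_pos: [0.5523, -0.4, 0.0266]
orientation: [-180.0, -0.0, 174.3]
force: [0.2, 0.8, 3.2]
opening: 0.0408
gripper_force: 30.0
```

Run:
```python
from h import *
o=get_obs();print(o['opening'],o['gripper_force'],o['orientation'],w2c(*o['tool_pos']))
go(C,[(-.032,-.07,.135),(-.032,-.07,.036)])
```

```text
0.04078505518278361 30.002090334892273 [-1.79969244e+02 -2.43568315e-02  1.74335247e+02] (np.float64(0.0557), np.float64(-0.4462), np.float64(0.026560550802880476))
(-0.032, -0.07, 0.135) row [  8.68  37.64 -10.86] [-0.  -0.   0.1]
(-0.032, -0.07, 0.036) row [ 8.68 37.64 -0.96] [-0.  -0.   0.1]
```

Call:
play_rows --commands '[[[0, 0, -3, 0, 0, 0, 0], [0, 0, -6, 0, 0, 0, 0], [0, 0, -9, 0, 0, 0, 0], [0, 0, -10.9, 0, 0, 0, 0], [1, 4, -10.9, 0, 0, 0, 0], [2, 8, -10.9, 0, 0, 0, 0], [3, 12, -10.9, 0, 0, 0, 0], [4, 16, -10.9, 0, 0, 0, 0], [5, 20, -10.9, 0, 0, 0, 0], [6, 24, -10.9, 0, 0, 0, 0], [7, 28, -10.9, 0, 0, 0, 0], [8, 32, -10.9, 0, 0, 0, 0], [8.7, 35.5, -10.9, 0, 0, 0, 0], [8.7, 37.6, -10.9, 0, 0, 0, 0], [8.7, 37.6, -10.9, 0, 0, 0, 0], [8.7, 37.6, -10.9, 0, 0, 0, 0]]]'

```text
clock: 19.2
tool_pos: [0.5021, -0.0158, 0.1345]
orientation: [180.0, -0.1, 174.5]
force: [0.1, -0.9, -4.0]
opening: 0.0411
gripper_force: 30.0
```

Run:
```python
from h import *
o=get_obs();print(o['opening'],o['gripper_force'],o['force'],o['orientation'],w2c(*o['tool_pos']))
go(C,[(-.032,-.07,.0355)])
```

```text
0.0411127722900283 29.998325407505035 [ 0.1234212  -0.89106641 -3.99236313] [ 1.79991995e+02 -1.32774660e-01  1.74463098e+02] (np.float64(-0.033), np.float64(-0.0691), np.float64(0.13453459394758138))
(-0.032, -0.07, 0.0355) row [-0.13 -0.09  9.9 ] [ 0.  -0.1  0.3]
```

Call:
play_rows --commands '[[[-0.1, -0.1, 2, 0, 0, 0.2, 0], [-0.1, -0.1, 4.5, 0, 0, 0.2, 0], [-0.1, -0.1, 6.5, 0, 0, 0.2, 0], [-0.1, -0.1, 8, 0, 0, 0.2, 0], [-0.1, -0.1, 9, 0, 0, 0.2, 0], [-0.1, -0.1, 9.5, 0, 0, 0.2, 0], [-0.1, -0.1, 9.8, 0, 0, 0.2, 0], [-0.1, -0.1, 9.8, 0, 0, 0.2, 0], [-0.1, -0.1, 9.9, 0, 0, 0.2, 0], [-0.1, -0.1, 9.9, 0, 0, 0.2, 0], [-0.1, -0.1, 9.9, 0, 0, 0.2, 0]]]'

```text
clock: 20.12
tool_pos: [0.5038, -0.0179, 0.0364]
orientation: [180.0, -0.0, 174.1]
force: [0.4, -0.1, -4.2]
opening: 0.0412
gripper_force: 30.0
```

Call:
play_rows --commands '[[[0, 0, 0.1, 0, 0, 0, 0], [0, 0, 0.2, 0, 0, 0, 0], [0, 0, 0.25, 0, 0, 0, 0], [0, 0, 0.25, 0, 0, 0, 0]]]'

```text
clock: 20.45
tool_pos: [0.5038, -0.0178, 0.0344]
orientation: [180.0, -0.0, 174.2]
force: [-5.0, 1.3, 9.3]
opening: 0.0408
gripper_force: 30.0
```

Call:
play_rows --commands '[[[0, 0, 0, 0, 0, 0, 0.56], [0, 0, 0, 0, 0, 0, 0.56], [0, 0, 0, 0, 0, 0, 0.56], [0, 0, -2, 0, 0, 0, 0.56], [0, 0, -5, 0, 0, 0, 0.56], [0, 0, -9, 0, 0, 0, 0], [0, 0, -13, 0, 0, 0, 0], [0, 0, -17, 0, 0, 0, 0], [0, -3, -21, 0, 0, 0, 0], [0, -7, -23, 0, 0, 0, 0], [0, -10, -23, 0, 0, 0, 0], [0, -13, -23, 0, 0, 0, 0], [0, -16, -23, 0, 0, 0, 0], [0, -20, -23, 0, 0, 0, 0], [0, -20, -23, 0, 0, 0, 0]]]'

```text
clock: 21.7
tool_pos: [0.4822, -0.2219, 0.2631]
orientation: [-179.9, -0.1, 173.9]
force: [0.3, 1.5, 0.1]
opening: 0.0004
gripper_force: 0.0
```

Run:
```python
from h import *
o=get_obs();print(o['clock'],o['orientation'])
s=snap('top','t8');S=snap('side','s8')
a=cv2.resize(s['frame'][170:300,225:350],None,fx=3,fy=3);b=cv2.resize(S['frame'][160:315,265:395],None,fx=2.5,fy=2.5)[:390]
b=cv2.copyMakeBorder(b,0,390-len(b),0,0,0)
cv2.imwrite('pics/c7.png',np.hstack([a,b])[:,:,::-1])
go(C,[(-.03,.03,.27),(.17,.0,.27),(.17,.0,.155)])
```

```text
21.7 [-1.79935084e+02 -1.28211025e-01  1.73912229e+02]
(-0.03, 0.03, 0.27) row [-0.04 30.27 -0.71] [-0.  -0.1 -0.3]
(0.17, 0.0, 0.27) row [-20.05  27.37  -0.75] [-0.  -0.1 -0.3]
(0.17, 0.0, 0.155) row [-20.08  27.37  10.75] [-0.  -0.1 -0.3]
```

View pics/c7.png

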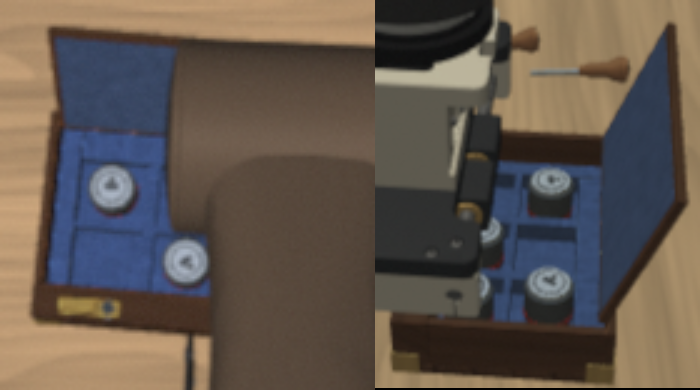

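All three dies stand in their cells; the side view shows the right column, front middle and back left filled. Moving behind the lid now.

Call:
play_rows --commands '[[[-3, 4, -0.7, 0, 0, -0.3, 0], [-6, 8, -0.7, 0, 0, -0.3, 0], [-9, 12, -0.7, 0, 0, -0.3, 0], [-12, 16, -0.7, 0, 0, -0.3, 0], [-15, 20, -0.7, 0, 0, -0.3, 0], [-18, 24, -0.7, 0, 0, -0.3, 0], [-20, 27.4, -0.7, 0, 0, -0.3, 0], [-20, 27.4, -0.7, 0, 0, -0.3, 0], [-20, 27.4, 2, 0, 0, -0.3, 0], [-20, 27.4, 5, 0, 0, -0.3, 0], [-20, 27.4, 8, 0, 0, -0.3, 0], [-20, 27.4, 10.3, 0, 0, -0.3, 0], [-20, 27.4, 10.3, 0, 0, -0.3, 0], [-20, 27.4, 10.3, 0, 0, -0.3, 0]]]'

```text
clock: 22.97
tool_pos: [0.7094, 0.0361, 0.1589]
orientation: [-179.9, -0.2, 174.5]
force: [1.2, -0.2, 0.8]
opening: 0.0004
gripper_force: 0.0
```

Run:
```python
from h import *
o=get_obs();print(o['clock'],o['orientation'],w2c(*o['tool_pos']))
go(C,[(.0905,0,.163),(.063,0,.161),(.038,0,.151),(.016,0,.134),(-.0005,0,.1125),(-.008,0,.096),(-.013,0,.078),(-.0145,0,.069),(-.0145,0,.060)])
```

```text
22.9667 [-179.92219475   -0.24045553  174.51313242] (np.float64(0.1679), np.float64(0.0035), np.float64(0.1589285985914601))
(0.0905, 0, 0.163) row [ 7.75 -0.31 -0.37] [-0.1 -0.2  0.3]
(0.063, 0, 0.161) row [10.49 -0.29 -0.16] [-0.1 -0.2  0.3]
(0.038, 0, 0.151) row [12.99 -0.28  0.85] [-0.1 -0.2  0.3]
(0.016, 0, 0.134) row [15.18 -0.26  2.56] [-0.1 -0.2  0.3]
(-0.0005, 0, 0.1125) row [16.82 -0.25  4.71] [-0.1 -0.2  0.3]
(-0.008, 0, 0.096) row [17.57 -0.24  6.37] [-0.1 -0.2  0.3]
(-0.013, 0, 0.078) row [18.06 -0.24  8.17] [-0.1 -0.2  0.3]
(-0.0145, 0, 0.069) row [18.21 -0.24  9.07] [-0.1 -0.2  0.3]
(-0.0145, 0, 0.06) row [18.2  -0.23  9.97] [-0.1 -0.2  0.3]
```

Call:
play_rows --commands '[[[1, -0.3, -0.2, 0, 0, 0, 0], [2, -0.3, -0.4, 0, 0, 0, 0], [3, -0.3, -0.4, 0, 0, 0, 0], [4, -0.3, -0.4, 0, 0, 0, 0], [5, -0.3, -0.4, 0, 0, 0, 0], [6, -0.3, -0.4, 0, 0, 0, 0], [7, -0.3, -0.4, 0, 0, 0, 0], [7.8, -0.3, -0.4, 0, 0, 0, 0], [8.7, -0.3, -0.4, 0, 0, 0, 0], [9.6, -0.3, -0.3, 0, 0, 0, 0], [10.5, -0.3, -0.2, 0, 0, 0, 0], [11.3, -0.3, 0.1, 0, 0, 0, 0], [12.2, -0.3, 0.5, 0, 0, 0, 0], [13, -0.3, 0.9, 0, 0, 0, 0], [13, -0.3, 0.9, 0, 0, 0, 0]]]'

```text
clock: 24.22
tool_pos: [0.578, 0.0447, 0.15]
orientation: [-180.0, -0.2, 174.4]
force: [-1.0, 0.3, -0.3]
opening: 0.0004
gripper_force: 0.0
```

Run:
```python
from h import *
o=get_obs();print(o['clock'],o['force'],o['orientation'],w2c(*o['tool_pos']))
go(C,[(.016,0,.134),(-.0005,0,.1125),(-.008,0,.096),(-.013,0,.078),(-.0145,0,.069),(-.0145,0,.060)])
s=snap('top','t9');S=snap('side','s9')
b=cv2.resize(S['frame'][140:320,235:405],None,fx=3,fy=3)
cv2.imwrite('pics/c8.png',b[:,:,::-1])
```

```text
24.2167 [-0.98281858  0.32449192 -0.29394138] [-179.98207556   -0.23252712  174.4222226 ] (np.float64(0.0363), np.float64(-0.0012), np.float64(0.150010731960859))
(0.016, 0, 0.134) row [2.03 0.13 1.61] [-0.  -0.2  0.2]
(-0.0005, 0, 0.1125) row [3.67 0.14 3.77] [-0.  -0.2  0.2]
(-0.008, 0, 0.096) row [4.41 0.14 5.42] [-0.  -0.2  0.2]
(-0.013, 0, 0.078) row [4.9  0.15 7.22] [-0.  -0.2  0.2]
(-0.0145, 0, 0.069) row [5.05 0.15 8.12] [-0.  -0.2  0.2]
(-0.0145, 0, 0.06) row [5.05 0.15 9.02] [-0.  -0.2  0.2]
```

View pics/c8.png

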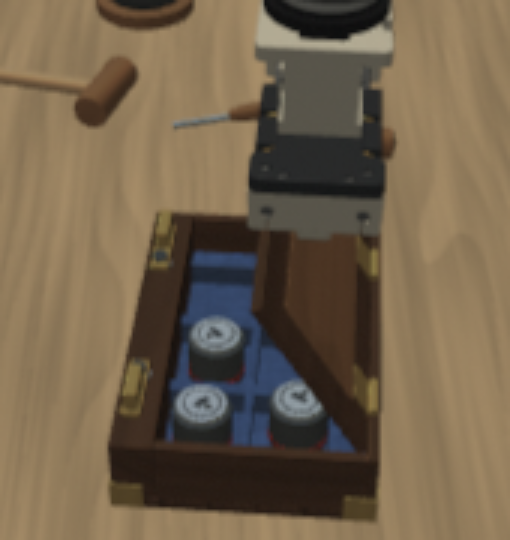

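The lid is leaning forward past vertical with the tool behind it, and all the dies are upright below. Continuing down.

Call:
play_rows --commands '[[[0.7, 0.1, 0.5, 0, 0, 0, 0], [1.4, 0.1, 1, 0, 0, 0, 0], [2, 0.1, 1.6, 0, 0, 0, 0], [2.6, 0.1, 2.3, 0, 0, 0, 0], [3.2, 0.1, 3.1, 0, 0, 0, 0], [3.7, 0.1, 3.8, 0, 0, 0, 0], [4.1, 0.1, 4.6, 0, 0, 0, 0], [4.4, 0.1, 5.4, 0, 0, 0, 0], [4.7, 0.1, 6.3, 0, 0, 0, 0], [4.9, 0.1, 7.2, 0, 0, 0, 0], [5, 0.1, 7.8, 0, 0, 0, 0], [5, 0.1, 8.2, 0, 0, 0, 0], [5, 0.1, 8.5, 0, 0, 0, 0], [5, 0.1, 8.8, 0, 0, 0, 0], [5, 0.1, 9, 0, 0, 0, 0], [5, 0.1, 9, 0, 0, 0, 0], [5, 0.1, 9, 0, 0, 0, 0]]]'

```text
clock: 25.73
tool_pos: [0.5308, 0.0506, 0.0612]
orientation: [180.0, -0.1, 174.4]
force: [0.7, -0.6, -0.0]
opening: 0.0004
gripper_force: 0.0
```

Call:
play_rows --commands '[[[0, 0, 0.1, 0, 0, 0, 0], [0, 0, 0.2, 0, 0, 0, 0], [0, 0, 0.25, 0, 0, 0, 0], [0, 0, 0.25, 0, 0, 0, 0]]]'

```text
clock: 26.07
tool_pos: [0.531, 0.0507, 0.0602]
orientation: [180.0, -0.0, 174.5]
force: [-5.0, 0.9, 13.0]
opening: 0.0004
gripper_force: 6.8
```

The lid is shut: 13 N of press with the tip at 60 mm. Next I'll move in front of the left button.

Call:
play_rows --commands '[[[0, 0, -2, 0, 0, 0, 0], [0, 0, -6, 0, 0, 0, 0], [3, 3, -6, 0, 0, 0, 0], [6, 7, -6, 0, 0, 0, 0], [8.4, 10, -6, 0, 0, 0, 0], [8.4, 10.9, -6, 0, 0, 0, 0], [8.4, 10.9, -6, 0, 0, 0, 0]]]'

```text
clock: 26.65
tool_pos: [0.4571, 0.1701, 0.1196]
orientation: [179.9, -0.0, 174.6]
force: [1.1, 0.4, -0.4]
opening: 0.0004
gripper_force: 0.0
```

Run:
```python
from h import *
o=get_obs();print(o['clock'],o['force'],o['orientation'],w2c(*o['tool_pos']))
go(C,[(-.098,.109,.073),(-.0915,.109,.073),(-.0768,.1077,.073),(-.0648,.0993,.073),(-.0607,.0931,.073),(-.0585,.0855,.073)])
s=snap('top','t10');S=snap('side','s10')
a=cv2.resize(s['frame'][170:300,225:350],None,fx=3,fy=3);b=cv2.resize(S['frame'][160:315,265:395],None,fx=2.5,fy=2.5)[:390]
b=cv2.copyMakeBorder(b,0,390-len(b),0,0,0)
cv2.imwrite('pics/c9.png',np.hstack([a,b])[:,:,::-1])
```

```text
26.65 [ 1.05428233  0.42375799 -0.40654902] [ 1.79903089e+02 -1.21121653e-02  1.74638818e+02] (np.float64(-0.0966), np.float64(0.1113), np.float64(0.11959325433301507))
(-0.098, 0.109, 0.073) row [ 0.14 -0.24  4.66] [ 0.1 -0.   0.4]
(-0.0915, 0.109, 0.073) row [-0.51 -0.24  4.66] [ 0.1 -0.   0.4]
(-0.0768, 0.1077, 0.073) row [-1.98 -0.38  4.66] [ 0.1 -0.   0.4]
(-0.0648, 0.0993, 0.073) row [-3.17 -1.23  4.66] [ 0.1 -0.   0.4]
(-0.0607, 0.0931, 0.073) row [-3.58 -1.86  4.66] [ 0.1 -0.   0.4]
(-0.0585, 0.0855, 0.073) row [-3.79 -2.62  4.65] [ 0.1 -0.   0.4]
```

View pics/c9.png

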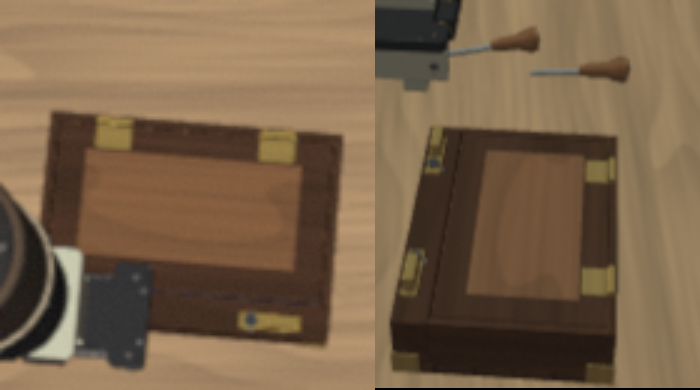

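The lid is flush and both buttons are clear, along the rail. Turning the left one across.

Call:
play_rows --commands '[[[0.2, -0.1, 2, 0, 0, 0.2, 0], [0.2, -0.1, 4, 0, 0, 0.2, 0], [0.2, -0.1, 4.7, 0, 0, 0.2, 0], [0.2, -0.2, 4.7, 0, 0, 0.2, 0], [-0.5, -0.2, 4.7, 0, 0, 0.2, 0], [-1, -0.3, 4.7, 0, 0, 0.2, 0], [-1.5, -0.4, 4.7, 0, 0, 0.2, 0], [-2, -0.4, 4.7, 0, 0, 0.2, 0], [-2.6, -0.8, 4.7, 0, 0, 0.2, 0], [-3.2, -1.2, 4.7, 0, 0, 0.2, 0], [-3.6, -1.8, 4.7, 0, 0, 0.2, 0], [-3.7, -2.2, 4.7, 0, 0, 0.2, 0], [-3.8, -2.6, 4.7, 0, 0, 0.2, 0], [-3.8, -2.6, 4.7, 0, 0, 0.2, 0], [-3.8, -2.6, 4.7, 0, 0, 0.2, 0]]]'

```text
clock: 28.0
tool_pos: [0.4928, 0.1372, 0.0719]
orientation: [-180.0, -0.1, 174.2]
force: [0.6, -0.6, -1.1]
opening: 0.0005
gripper_force: 0.1
```

Run:
```python
from h import *
o=get_obs();print(o['clock'],o['force'],o['orientation'],w2c(*o['tool_pos']))
go(C,[(-.0585,.0855,.073)])
S=snap('side','s11')
cv2.imwrite('pics/c10.png',cv2.resize(S['frame'][160:315,265:395],None,fx=3,fy=3)[:,:,::-1])
```

```text
28.0 [ 0.61473378 -0.59370168 -1.12424597] [-1.79991706e+02 -9.51207981e-02  1.74201063e+02] (np.float64(-0.0578), np.float64(0.0822), np.float64(0.07186219660697887))
(-0.0585, 0.0855, 0.073) row [ 0.07  0.33 -0.11] [-0.  -0.1  0. ]
```

View pics/c10.png

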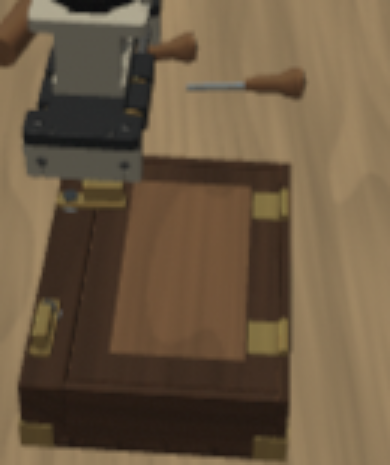

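The left button is square across the lid. Now the right one.

Call:
play_rows --commands '[[[0, 0.8, 0, 0, 0, 0, 0], [0, 1, -2, 0, 0, 0, 0], [0, 1, -5, 0, 0, 0, 0], [2, -3, -5, 0, 0, 0, 0], [4, -7, -5, 0, 0, 0, 0], [4, -11, -5, 0, 0, 0, 0], [4, -15, -5, 0, 0, 0, 0], [4, -19.1, -5, 0, 0, 0, 0], [4, -19.1, -5, 0, 0, 0, 0], [4, -19.1, -5, 0, 0, 0, 0]]]'

```text
clock: 28.88
tool_pos: [0.4334, -0.05, 0.1219]
orientation: [-180.0, -0.1, 174.0]
force: [-0.6, -0.2, 0.1]
opening: 0.0007
gripper_force: 0.0
```

Run:
```python
from h import *
o=get_obs();print(o['clock'],o['force'],o['orientation'],w2c(*o['tool_pos']))
go(C,[(-.098,-.109,.073),(-.0915,-.109,.073),(-.0768,-.1077,.073),(-.0648,-.0993,.073),(-.0607,-.0931,.073),(-.0585,-.0845,.073)])
```

```text
28.8833 [-0.55995387 -0.24074218  0.09391239] [-1.79993882e+02 -1.06461880e-01  1.74004045e+02] (np.float64(-0.098), np.float64(-0.1101), np.float64(0.12189813792365499))
(-0.098, -0.109, 0.073) row [-0.01  0.11  4.89] [-0.  -0.1 -0.2]
(-0.0915, -0.109, 0.073) row [-0.66  0.11  4.89] [-0.  -0.1 -0.2]
(-0.0768, -0.1077, 0.073) row [-2.13  0.24  4.89] [-0.  -0.1 -0.2]
(-0.0648, -0.0993, 0.073) row [-3.32  1.09  4.88] [-0.  -0.1 -0.2]
(-0.0607, -0.0931, 0.073) row [-3.73  1.71  4.88] [-0.  -0.1 -0.2]
(-0.0585, -0.0845, 0.073) row [-3.95  2.57  4.88] [-0.  -0.1 -0.2]
```

Call:
play_rows --commands '[[[0, 0.1, 2, 0, 0, 0, 0], [0, 0.1, 4, 0, 0, 0, 0], [0, 0.1, 4.9, 0, 0, 0, 0], [0, 0.1, 4.9, 0, 0, 0, 0], [-0.7, 0.1, 4.9, 0, 0, 0, 0], [-1.2, 0.1, 4.9, 0, 0, 0, 0], [-1.7, 0.2, 4.9, 0, 0, 0, 0], [-2.1, 0.3, 4.9, 0, 0, 0, 0], [-2.7, 0.6, 4.9, 0, 0, 0, 0], [-3.3, 1.1, 4.9, 0, 0, 0, 0], [-3.7, 1.7, 4.9, 0, 0, 0, 0], [-3.9, 2.1, 4.9, 0, 0, 0, 0], [-4, 2.6, 4.9, 0, 0, 0, 0], [-4, 2.6, 4.9, 0, 0, 0, 0], [-4, 2.6, 4.9, 0, 0, 0, 0], [-4, 1.6, 4.9, 0, 0, 0, 0], [-4, 1.4, 3, 0, 0, 0, 0], [-4, 1.4, -1, 0, 0, 0, 0], [-4, -2, -5, 0, 0, 0, 0], [-4, -6, -9, 0, 0, 0, 0]]]'

```text
clock: 30.55
tool_pos: [0.4697, -0.0945, 0.1956]
orientation: [180.0, -0.0, 174.4]
force: [1.0, -0.1, 0.1]
opening: 0.0004
gripper_force: 0.0
```

Call:
play_rows --commands '[[[0, -4, -2, 0, 0, 0, 0], [0, -8, -4, 0, 0, 0, 0], [0, -12, -4, 0, 0, 0, 0], [0, -16, -4, 0, 0, 0, 0], [0, -20, -4, 0, 0, 0, 0], [0, -24, -4, 0, 0, 0, 0], [0, -24, -4, 0, 0, 0, 0], [0, -24, -4, 0, 0, 0, 0]]]'

```text
clock: 31.22
tool_pos: [0.4442, -0.3354, 0.2327]
orientation: [180.0, -0.2, 174.0]
force: [-0.3, 1.3, -0.4]
opening: 0.0002
gripper_force: 0.0
```

Run:
```python
from h import *
s=snap('top','t12');S=snap('side','s12')
a=cv2.resize(s['frame'][170:300,225:350],None,fx=3,fy=3);b=cv2.resize(S['frame'][160:315,265:395],None,fx=2.5,fy=2.5)[:390]
b=cv2.copyMakeBorder(b,0,390-len(b),0,0,0)
cv2.imwrite('pics/c11.png',np.hstack([a,b])[:,:,::-1])
```

```text
(no output)
```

View pics/c11.png

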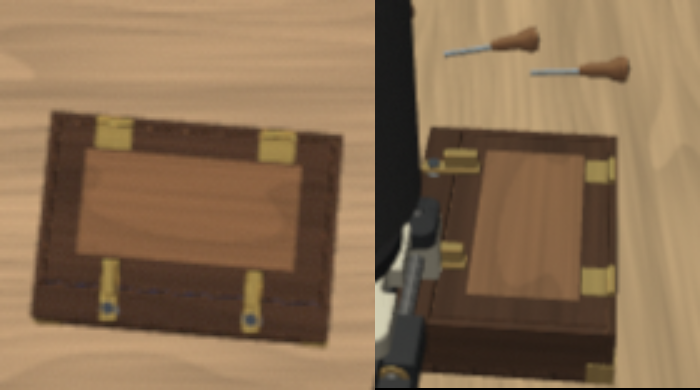

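The lid is shut and both buttons are square across it, at (108,288) and (252,300) in the left panel. The robot is clear of everything, so I'm handing in.

```bash
python3 -c "
from h import *
print(close_job())"
```

```text
the job is handed in; nothing more can be done
None
```

The job is handed in, at about 31 s on the robot's clock: all three loose dies are packed upright, the lid is shut and both turnbuttons are square across it; the hand-in call returned no verdict.

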